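# Put the oil cruet away in the push-latch drawer

### The job

Put the oil cruet away in the handleless push-latch drawer of the concrete cabinet: press the latched front in until its catch lets go and the drawer springs out, pull it open, and set the cruet down gently, upright, in the drawer's front bay. Then push the drawer shut and press its front in until the catch holds it again, feeling for the catch rather than leaning on the front. Keep the cruet upright throughout and leave the bowl, the sieve and the tagine dish where they are.

Things in the scene. Friction and masses are not known exactly. Their poses are not given: they have to be found in the camera images.
- cab: Fixed grey concrete cabinet, 260 wide, 180 high, its front and drawer towards the robot. Origin: on the work surface below the middle of the outer face of the latched drawer front; x points inwards (the pressing direction), y left, z up. It reaches to 300 behind the origin. A bamboo trivet is fixed on top.
- slab_edge (a point): Middle of the front top edge of the cabinet's concrete top slab, 28 mm behind the latched front's outer face: a 12 mm gap stands behind the latched 16 mm front. The slab is 24 thick, its underside 156 above the work surface.
- drawer (a joint): Drawer opening in m, along the cabinet's -x: 0 latched, negative pressed in, positive out, to 0.165 at most. Runner friction 1 N, damping 30 N per m/s. Released and let go, a spring ejector pushes it out to about 0.057, where it rests, free to be pulled. Pushed in again, the ejector resists from 0.055 inwards: 3 N there, 10 N at 0, plus friction; let go unlatched, it comes out again.
- press_spot (a point): Middle of the latched front's face, 40 mm below its top: where to press. Behind is a push-push catch: the front gives at 10 to 12 N; pressed in 3.5 to 9 mm (set differently at each start, not visible) the catch changes over; 1 to 1.5 mm on is a hard stop. Only on letting go does it spring out or, if it was out, settle at 0 and stay. Let go early, it is as before. Over 22 N damages it.
- front: Drawer front, a plain dark wood board without handle, 260 wide, 176 high, 16 thick, over the whole cabinet face, its top edge 180 above the work surface. Moves with the drawer. Origin: middle of the top edge of its outer face; axes as the cabinet's; mid-thickness at x = +8 mm. With the drawer out, the upper 92 mm of its back is free for pinching or hooking from above.
- tray: Inside of the drawer, light wood. Origin: centre of the front bay's floor, 81 mm behind the front's outer face, 28 above the work surface; axes as the cabinet's. Bay 130 (x) by 192 (y), side walls 60 high, a 50 mm high divider behind it, then three spice jars. Moves with the drawer; the bay is clear of the slab with the drawer out by 0.13 or more.
- cruet: Loose glass oil cruet with steel twist cap, 210 to 350 g, upright, left or right of the cabinet's middle and nearer the robot. Origin: centre of its underside, z up. Body 58 diameter to 58 high, shoulder, neck 23 diameter from 80 to 90, cap 28 diameter from 90 to 114 (its top). In the drawer it clears the slab by 14 mm.
- bowl: Loose acacia bowl, 110 diameter, 48 high, origin at the centre of its underside. Stands on the other side from the cruet. Bystander.
- sieve: Loose stainless sieve, 108 diameter, 45 high, with a 115 mm wire handle along its +x; origin at the centre of its underside. Bystander.
- tagine: Loose glazed earthenware tagine dish, 184 diameter, 42 high, standing on the trivet on the cabinet, about 180 behind the front; its rim is 234 above the work surface. Origin at the centre of its underside. Bystander.
Things that resemble listed ones, but are neither listed nor needed, are in the scene too. Of the things like the cruet, leave any that is red; of the rest the larger one is meant.

How it is judged:
By the outcome, as a careful person would: the job done as asked, in the order asked, and still so for the second after the job is handed in, with the robot touching nothing.
It also fails if it takes over 69 s, if anything falls off the work surface, if the arm or the gripper's body presses on something with over 40 N, if the wrist force passes 120 N, or if a joint passes its speed limit or range.

### The arm

A 7-joint arm with a two-finger parallel gripper is mounted at the origin on the work surface. World frame = base frame: x ahead of the robot, y to its left, z up, the work surface at z = 0. Lengths are in m, angles in rad, forces in N, time in s.
With the tool pointing down it reaches from about 0.425 to 0.8 m from the base axis. Payload 8.3 kg.
Tool frame: the origin (TCP) lies at the centre of the arm's flange, where the gripper is bolted on; the fingertips stand 173 mm ahead of it and the grasp point (between the pads) lies 155 mm ahead of it; z points along the fingers, y is the line along which they close (so a half turn about z gives the same grasp; the last joint's range is limited). The gripper opens to 85 mm and grips with 20 to 120 N. Pads are 22 mm wide; open, the fingers measure 114 mm over their backs; the gripper's body (76 mm by 85 mm) begins 54 mm behind the grasp point. The pads swing forward as they close: fully open they stand 13 mm farther back than shut.
Start: joints at [-1.401, 0.383, 0.016, 1.37, -0.006, 1.388, -0.046], TCP at [0.144, 0.608, 0.405] pointing down, gripper open.
Joint ranges: [-2.95, 2.95], [-0.25, 2.06], [-1.52, 1.56], [0.18, 2.33], [-1.44, 4.58], [0.02, 2.06], [-3.01, 3.01]. Speed limits (rad/s): [2.39, 2.39, 3.01, 3.01, 3.14, 3.14, 3.14].

### API

Orientations are given as a unit quaternion [w, x, y, z].
In Python, from workcell import arm, imaging, ticket gives the robot as it stands.
- The arm moves only by the tool move_arm, never from a script. Its argument "increments" is a list of rows, each a list of 5 numbers: the shift along the tool's x, y, z in mm, then the turn about the tool's z in rad, then the finger opening in mm, from 0 to 85.4. A call has 1 to 10 rows; each row shifts and turns the commanded pose from where the row before left it, along the tool's axes as they then stand; what a row does not reach is not made up. A row lasts 1/12 s, in which the tool goes at most 41.7 mm and 7.16 degrees, less where a joint would pass 70% of its speed; a pose out of reach is approached as far as the arm can. A call with a gripper value outside its range is refused whole. The fingers move at their own pace and stop on an object; "grip_force" is the grip in N (left out, the last holds). Time passes only in rows, so rows that do not move let the fingers close. It gives the time, the measured TCP pose, the force, the opening and the grip force at its end, in the units of the state.
- arm.sense(): the state, without advancing time (a new reading comes with each control period).
- imaging.read_camera(name): name is "side" or "top"; returns the picture (384x512x3 uint8, red, green, blue); there is no depth.
- imaging.camera_params(name): a dict with "K" (3x3 intrinsics, pixels), "R" (3x3) and "t" (3): a world point X has camera coordinates R X + t. Camera axes: x right, y down, z forward; pixel columns grow to the right and rows downward; lengths in m; the calibration is good to about 2 mm. A picture is of the moment at which its call begins. camera_params takes no time and is no camera call.
- ticket.job_done(): hands the job in; it is judged then, once.
The state is a dict: "time_s": time; "joint_positions": joint angles; "joint_velocities": joint speeds; "tau": joint torques, N m; "ee_pos": TCP position; "tool_rot": TCP orientation; "contact_force": force on the tool from outside, world axes, zero at the start; "ft_torque": the same for the moment, N m; "finger_gap": opening from 0.0 (shut) to 1.0 (fully open); "gripper_force": force on a finger pad.
Only numpy, scipy, OpenCV 4.12 (cv2) and the standard library are available. Lean on these libraries where they do the work, as an engineer would, in place of code of your own. Each camera call takes 0.05 s, during which the arm holds its last target. There are 200 camera calls.

## Working session

There is one attempt and no reset: what is moved stays moved. The work goes in short steps, Python scripts to look and compute and a tool call to move; the robot and the scene stay as the last step left them, time stands still between calls to the robot, and variables do not carry over. Pictures are saved under pics/ and viewed, at most 10 in all, crops included, and the job is handed in when it is done.

Besides the shell and the picture viewer there is one more tool, called after ">>>" by a JSON object that holds its "fn" and its "kwargs". move_arm: Moves the arm, as the interface text tells. Its arguments: {"type":"object","properties":{"increments":{"type":"array"},"grip_force":{"type":"number"}},"required":["increments"]}

```bash
mkdir -p pics
python3 - <<'E'
from workcell import arm, imaging
import cv2
for n in("side","top"):
    im=imaging.read_camera(n); cv2.imwrite(f"pics/{n}0.png",cv2.resize(im[:,:,::-1],None,fx=1.5,fy=1.5,interpolation=cv2.INTER_CUBIC))
    p=imaging.camera_params(n); print(n,p)
s=arm.sense(); print(s)
E
```

```text
side {'K': array([[397.18793453,   0.        , 249.57754997],
       [  0.        , 397.18793453, 193.43644331],
       [  0.        ,   0.        ,   1.        ]]), 'R': array([[ 0.84938807, -0.52747859, -0.0174998 ],
       [-0.25477937, -0.38077649, -0.88887386],
       [ 0.46219842,  0.75945744, -0.45781767]]), 't': array([-0.4498109 ,  0.29423446,  0.90683719])}
top {'K': array([[473.72242193,   0.        , 255.77917595],
       [  0.        , 473.72242193, 181.34929629],
       [  0.        ,   0.        ,   1.        ]]), 'R': array([[-0.01692254, -0.99978077,  0.01233064],
       [-0.9950302 ,  0.01562928, -0.09833932],
       [ 0.09812505, -0.01393351, -0.99507655]]), 't': array([0.03321571, 0.58505902, 1.33160402])}
{'time_s': 0.1, 'joint_positions': array([-1.40087718,  0.38420218,  0.0163908 ,  1.37108827, -0.00631339,
        1.38817588, -0.0464414 ]), 'joint_velocities': array([-0.00032893, -0.00331832,  0.00067385, -0.00134687,  0.00101894,
        0.00218451, -0.00085221]), 'tau': array([ 3.41590472e-03, -6.29130292e+01,  8.47834479e-01, -3.72758996e+01,
        1.68558152e-02,  1.03576426e-02, -3.19264393e-05]), 'ee_pos': array([0.14413141, 0.60800224, 0.40373095]), 'tool_rot': array([-9.50901549e-05,  1.16094790e-01,  9.93237720e-01, -9.07311328e-04]), 'contact_force': array([-0.40161941,  0.26333994,  0.15638536]), 'ft_torque': array([ 0.01800798, -0.01571056, -0.01700949]), 'gripper_force': 0.0, 'finger_gap': 1.0001529809954726}
```

View pics/side0.png

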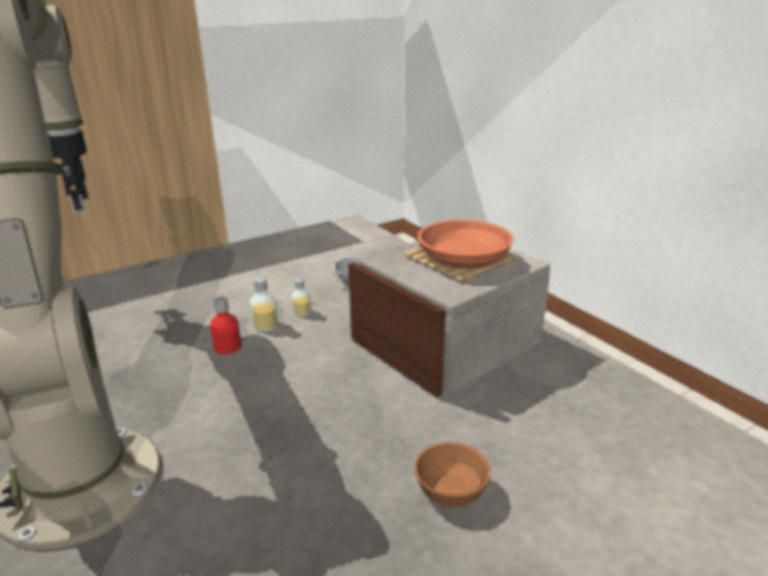

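View pics/top0.png

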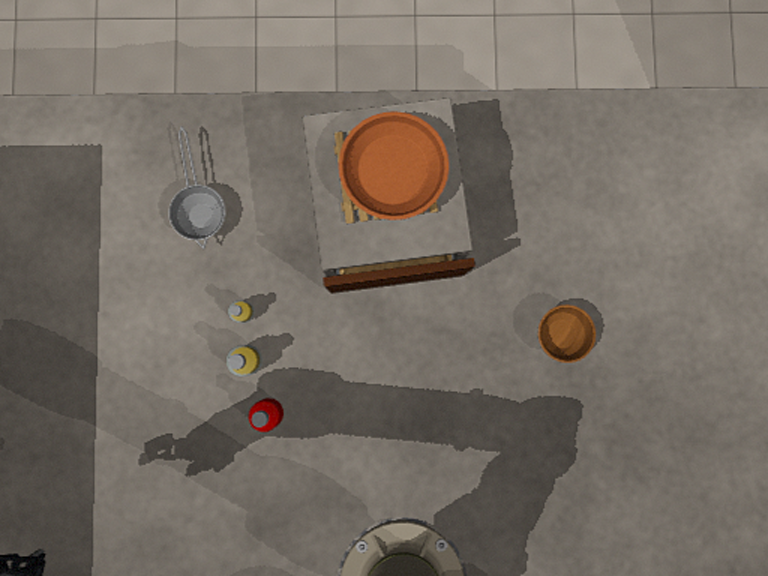

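Side view: red cruet (226,330), the larger clear one (263,308), a small one (300,300), the cabinet right. Top view: target cruet cap at about (237,362), front board from (327,287) to (473,265). All pixels are in the 1.5x pictures. I'll enlarge for measuring.

```bash
cat > h.py <<'E'
from workcell import arm, imaging, ticket
import cv2, numpy as np
def back(n,u,v,z):
    p=imaging.camera_params(n); K,R,t=p["K"],p["R"],p["t"]
    d=R.T@np.linalg.solve(K,[u,v,1]); c=-R.T@t
    return c+d*(z-c[2])/d[2]
def proj(n,X):
    p=imaging.camera_params(n); q=p["K"]@(p["R"]@np.asarray(X)+p["t"]); return q[:2]/q[2]
def crop(n,x0,y0,w,h,f,name):
    im=imaging.read_camera(n)[y0:y0+h,x0:x0+w,::-1]
    cv2.imwrite(f"pics/{name}.png",cv2.resize(im,None,fx=f,fy=f,interpolation=cv2.INTER_CUBIC))
E
python3 -c "
from h import *
crop('top',130,150,200,130,4,'t1')
crop('side',130,160,200,110,4,'s1')"
```

```text
(no output)
```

View pics/t1.png

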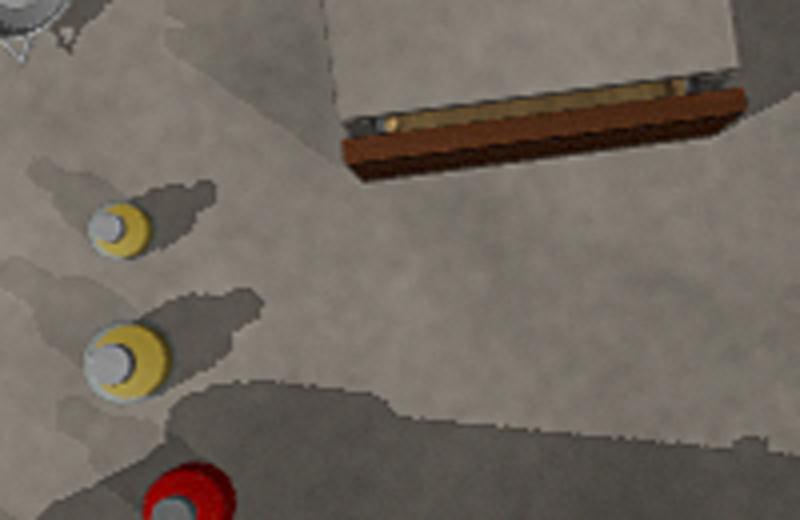

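View pics/s1.png

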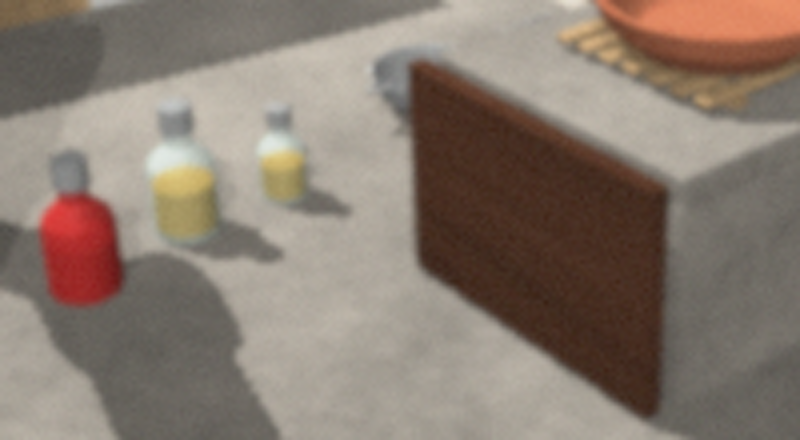

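Run:
```python
from h import *
T=lambda u,v,z:back('top',130+(u+.5)/4-.5,150+(v+.5)/4-.5,z)
S=lambda u,v,z:back('side',130+(u+.5)/4-.5,160+(v+.5)/4-.5,z)
L,Rr=T(345,164,.18),T(746,109,.18); print("front top outer",L,Rr,np.linalg.norm(L-Rr))
a,b=T(338,122,.18),T(736,68,.18); print("slab",a,b)
y=(L-Rr)/np.linalg.norm(L-Rr); x=np.array([y[1],-y[0],0]); print("xdir",x,"yaw",np.arctan2(x[1],x[0]),"mid",(L+Rr)/2,"slab gap",((a-L)@x,(b-Rr)@x))
print("cap top",T(108,364,.114),"body",T(128,362,.045)," side cap", S(175,102,.114),"base",S(188,226,0.0))
print("side front corners",S(416,66,.18),S(665,190,.18))
print("small",T(105,228,.09),"red",T(172,512,.114))
s=arm.sense()
from scipy.spatial.transform import Rotation as Ro
q=s["tool_rot"];print(Ro.from_quat(q[[1,2,3,0]]).as_matrix().round(4))
```

```text
front top outer [0.54849354 0.12764554 0.18      ] [ 0.57966687 -0.12868822  0.18      ] 0.25822232524669614
slab [0.57539823 0.13186785 0.18      ] [ 0.60617119 -0.12305175  0.18      ]
xdir [0.99268626 0.12072281 0.        ] yaw 0.12101798407563887 mid [ 5.64080203e-01 -5.21338852e-04  1.80000000e-01] slab gap (np.float64(0.02721764878234642), np.float64(0.02699092549525081))
cap top [0.42337223 0.29034163 0.114     ] body [0.42295918 0.28988426 0.045     ]  side cap [0.42559579 0.29179166 0.114     ] base [0.42384834 0.29058659 0.        ]
side front corners [0.55104264 0.1175705  0.18      ] [ 0.58844615 -0.1313995   0.18      ]
small [0.51467082 0.29739528 0.09      ] red [0.32597542 0.24799644 0.114     ]
[[-9.730e-01  2.306e-01 -3.000e-04]
 [ 2.306e-01  9.730e-01 -1.200e-03]
 [-0.000e+00 -1.200e-03 -1.000e+00]]
```

>>> {"fn": "move_arm", "kwargs": {"increments": [[0,0,0,-0.117,0],[0,0,0,-0.117,0],[0,0,0,-0.118,0],[-15.6,-32.7,0,0,0],[-15.6,-32.7,0,0,0],[-15.6,-32.7,0,0,0],[-15.6,-32.7,0,0,0],[-15.6,-32.7,0,0,0],[-15.6,-32.7,0,0,0],[-15.6,-32.7,0,0,0]], "grip_force": 20}}

```text
time_s: 1.03
ee_pos: [0.2804, 0.3921, 0.4046]
tool_rot: [-0.0, -0.06, 0.998, 0.0]
contact_force: [0.5, 0.4, -1.0]
finger_gap: 0.001
gripper_force: 0.0
```

>>> {"fn": "move_arm", "kwargs": {"increments": [[-15.6,-32.7,0,0,0],[-15.6,-32.7,0,0,0],[-15.6,-32.7,0,0,0],[-15.6,-32.7,0,0,0],[-15.6,-32.7,0,0,0],[-15.6,-32.7,0,0,0],[-15.6,-32.7,0,0,0],[-15.6,-32.7,0,0,0],[-15.6,-32.7,0,0,0],[-15.6,-32.7,0,0,0]]}}

```text
time_s: 1.87
ee_pos: [0.4741, 0.086, 0.4048]
tool_rot: [0.0, -0.06, 0.998, 0.0]
contact_force: [0.6, 0.1, -1.1]
finger_gap: -0.001
gripper_force: 0.0
```

>>> {"fn": "move_arm", "kwargs": {"increments": [[-15.6,-32.7,0,0,0],[-15.6,-32.7,0,0,0],[-15.6,-32.7,0,0,0],[0,0,30,0,0],[0,0,30,0,0],[0,0,30,0,0],[0,0,22,0,0],[0,0,0,0,0]]}}

```text
time_s: 2.53
ee_pos: [0.5298, -0.0039, 0.288]
tool_rot: [-0.004, -0.06, 0.998, -0.0]
contact_force: [-1.1, -0.9, -0.5]
finger_gap: -0.001
gripper_force: 0.0
```

```bash
cat >> h.py <<'E'
C0=np.array([.564,-.0005]); cx=np.array([.9927,.1207]); cy=np.array([-.1207,.9927])
def st():
    s=arm.sense(); d=s["ee_pos"][:2]-C0; f=s["contact_force"]
    print("t",round(s["time_s"],2),"cab xy mm",(d@cx*1e3).round(1),(d@cy*1e3).round(1),"z",s["ee_pos"][2].round(4),"F cab",round(f[:2]@cx,1),round(f[:2]@cy,1),f[2].round(1),"gap",round(s["finger_gap"],3),"gf",s["gripper_force"],"rot",s["tool_rot"].round(4),"j",s["joint_positions"].round(2))
E
python3 -c "
from h import *
st()"
```

```text
t 2.53 cab xy mm -34.3 0.8 z 0.288 F cab -1.2 -0.8 -0.5 gap -0.001 gf 0.0 rot [-4.100e-03 -5.960e-02  9.982e-01 -4.000e-04] j [-0.51  0.3   0.55  1.81 -0.17  1.09  1.79]
```

>>> {"fn": "move_arm", "kwargs": {"increments": [[0,0,-4,0,0],[-8,0,0,0,0],[-6,0,0,0,0],[-3,0,0,0,0],[-1,0,0,0,0],[0,0,0,0,0],[0,0,0,0,0]]}}

```text
time_s: 3.12
ee_pos: [0.5499, -0.0022, 0.2974]
tool_rot: [0.0, -0.059, 0.998, -0.0]
contact_force: [-3.5, -0.6, 0.3]
finger_gap: -0.001
gripper_force: 0.0
```

>>> {"fn": "move_arm", "kwargs": {"increments": [[-1,0,0,0,0],[-1,0,0,0,0],[0,0,0,0,0]]}}

```text
time_s: 3.37
ee_pos: [0.5509, -0.0023, 0.2967]
tool_rot: [-0.001, -0.059, 0.998, -0.0]
contact_force: [-9.5, -1.8, 3.4]
finger_gap: -0.004
gripper_force: 0.0
```

>>> {"fn": "move_arm", "kwargs": {"increments": [[-1,0,0,0,0],[-1,0,0,0,0],[0,0,0,0,0]]}}

```text
time_s: 3.62
ee_pos: [0.5527, -0.0021, 0.2966]
tool_rot: [-0.002, -0.059, 0.998, -0.0]
contact_force: [-10.8, -1.6, 4.0]
finger_gap: 0.003
gripper_force: 0.0
```

>>> {"fn": "move_arm", "kwargs": {"increments": [[-1,0,0,0,0],[-1,0,0,0,0],[0,0,0,0,0]]}}

```text
time_s: 3.87
ee_pos: [0.5546, -0.0019, 0.2965]
tool_rot: [-0.002, -0.059, 0.998, -0.0]
contact_force: [-10.5, -1.5, 4.4]
finger_gap: -0.005
gripper_force: 0.0
```

>>> {"fn": "move_arm", "kwargs": {"increments": [[-0.5,0,0,0,0],[-0.5,0,0,0,0]]}}

```text
time_s: 4.03
ee_pos: [0.5554, -0.0019, 0.2965]
tool_rot: [-0.002, -0.059, 0.998, -0.0]
contact_force: [-11.2, -1.6, 4.7]
finger_gap: -0.0
gripper_force: 0.0
```

>>> {"fn": "move_arm", "kwargs": {"increments": [[-0.5,0,0,0,0],[-0.5,0,0,0,0]]}}

```text
time_s: 4.2
ee_pos: [0.5564, -0.0018, 0.2965]
tool_rot: [-0.002, -0.059, 0.998, -0.0]
contact_force: [-11.7, -1.8, 4.1]
finger_gap: 0.0
gripper_force: 0.0
```

>>> {"fn": "move_arm", "kwargs": {"increments": [[-0.5,0,0,0,0],[-0.5,0,0,0,0]]}}

```text
time_s: 4.37
ee_pos: [0.5573, -0.0016, 0.2965]
tool_rot: [-0.002, -0.059, 0.998, 0.0]
contact_force: [-12.2, -2.2, 4.9]
finger_gap: 0.003
gripper_force: 0.0
```

>>> {"fn": "move_arm", "kwargs": {"increments": [[-0.5,0,0,0,0]]}}

```text
time_s: 4.45
ee_pos: [0.5578, -0.0016, 0.2965]
tool_rot: [-0.002, -0.059, 0.998, 0.0]
contact_force: [-11.6, -1.6, 4.4]
finger_gap: 0.001
gripper_force: 0.0
```

>>> {"fn": "move_arm", "kwargs": {"increments": [[-0.5,0,0,0,0]]}}

```text
time_s: 4.53
ee_pos: [0.5583, -0.0015, 0.2965]
tool_rot: [-0.002, -0.059, 0.998, 0.0]
contact_force: [-11.9, -1.6, 5.5]
finger_gap: 0.004
gripper_force: 0.0
```

>>> {"fn": "move_arm", "kwargs": {"increments": [[-0.5,0,0,0,0]]}}

```text
time_s: 4.62
ee_pos: [0.5588, -0.0015, 0.2965]
tool_rot: [-0.002, -0.059, 0.998, 0.0]
contact_force: [-12.5, -2.0, 4.9]
finger_gap: -0.001
gripper_force: 0.0
```

>>> {"fn": "move_arm", "kwargs": {"increments": [[-0.5,0,0,0,0]]}}

```text
time_s: 4.7
ee_pos: [0.5593, -0.0014, 0.2965]
tool_rot: [-0.002, -0.059, 0.998, 0.0]
contact_force: [-11.6, -1.8, 5.0]
finger_gap: -0.001
gripper_force: 0.0
```

>>> {"fn": "move_arm", "kwargs": {"increments": [[-0.4,0,0,0,0]]}}

```text
time_s: 4.78
ee_pos: [0.5597, -0.0013, 0.2965]
tool_rot: [-0.002, -0.059, 0.998, 0.0]
contact_force: [-12.6, -2.2, 5.7]
finger_gap: -0.004
gripper_force: 0.0
```

>>> {"fn": "move_arm", "kwargs": {"increments": [[-0.4,0,0,0,0]]}}

```text
time_s: 4.87
ee_pos: [0.5601, -0.0013, 0.2965]
tool_rot: [-0.002, -0.059, 0.998, -0.0]
contact_force: [-13.1, -3.1, 4.7]
finger_gap: 0.001
gripper_force: 0.0
```

>>> {"fn": "move_arm", "kwargs": {"increments": [[-0.4,0,0,0,0]]}}

```text
time_s: 4.95
ee_pos: [0.5604, -0.0013, 0.2965]
tool_rot: [-0.002, -0.059, 0.998, 0.0]
contact_force: [-13.8, -2.3, 7.6]
finger_gap: 0.003
gripper_force: 0.0
```

>>> {"fn": "move_arm", "kwargs": {"increments": [[-0.4,0,0,0,0]]}}

```text
time_s: 5.03
ee_pos: [0.5606, -0.0013, 0.2965]
tool_rot: [-0.003, -0.059, 0.998, 0.0]
contact_force: [-15.1, -1.3, 7.5]
finger_gap: 0.001
gripper_force: 0.0
```

>>> {"fn": "move_arm", "kwargs": {"increments": [[10,0,0,0,0],[25,0,0,0,0],[30,0,0,0,0],[30,0,0,0,0],[0,0,0,0,0],[0,0,-25,0,0],[0,0,-30,0,0],[0,0,-30,0,0],[0,0,0,0,0],[0,0,0,0,0]]}}

```text
time_s: 5.87
ee_pos: [0.4687, -0.0117, 0.3841]
tool_rot: [0.003, -0.06, 0.998, 0.001]
contact_force: [-0.7, 0.4, 0.4]
finger_gap: -0.0
gripper_force: 0.0
```

```bash
python3 -c "
from h import *
st(); crop('top',190,130,160,110,5,'t2')"
```

```text
t 5.87 cab xy mm -95.9 0.3 z 0.3841 F cab -0.7 0.5 0.4 gap -0.0 gf 0.0 rot [ 2.800e-03 -5.970e-02  9.982e-01  6.000e-04] j [-0.58  0.05  0.56  1.83 -0.03  1.26  1.68]
```

View pics/t2.png

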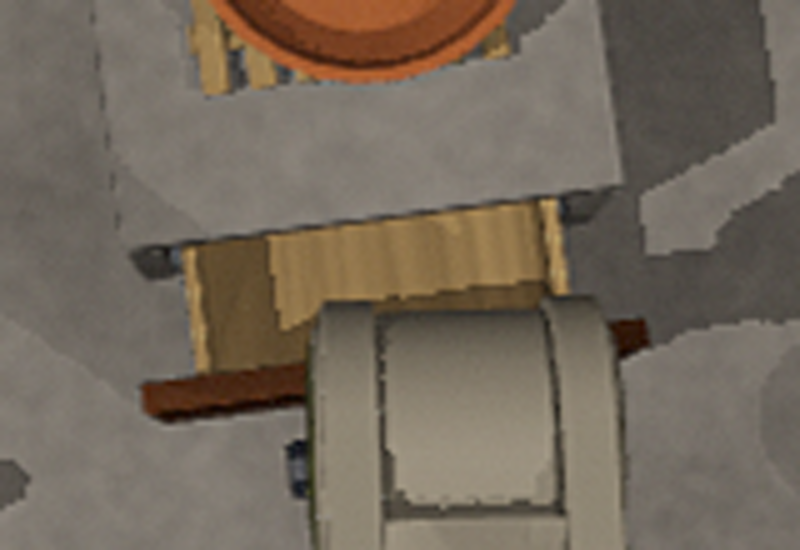

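```bash
python3 -c "
from h import *
for u,v in((143,388),(143,410),(648,345)):
    p=back('top',190+(u+.5)/5-.5,130+(v+.5)/5-.5,.18); d=p[:2]-C0; print(p,d@cx,d@cy)"
```

```text
[0.50627409 0.12212448 0.18      ] -0.042503730920866074 0.12869684088847141
[0.4951401  0.12222614 0.18      ] -0.0535441743870421 0.1301416298605346
[ 0.52394483 -0.13488801  0.18      ] -0.055983399052747955 -0.12857231707180547
```

>>> {"fn": "move_arm", "kwargs": {"increments": [[0,0,0,0.12,45],[0,0,0,0.12,45],[0,0,0,0.12,45],[0,0,0,0.12,45],[0,0,0,0.12,45],[0,0,0,0.12,45],[0,0,0,0.12,45],[0,0,0,0.12,45],[0,0,0,0.12,45],[0,0,0,0.12,45]]}}

```text
time_s: 6.75
ee_pos: [0.4676, -0.0116, 0.3805]
tool_rot: [-0.001, 0.517, 0.856, -0.001]
contact_force: [-0.1, 0.3, -0.4]
finger_gap: 0.528
gripper_force: 0.0
```

>>> {"fn": "move_arm", "kwargs": {"increments": [[0,0,0,0.12,45],[0,0,0,0.12,45],[0,0,0,0.12,45],[0,0,0,0.011,45],[0,0,0,0,45]]}}

```text
time_s: 7.17
ee_pos: [0.4677, -0.0116, 0.3808]
tool_rot: [-0.0, 0.663, 0.749, -0.001]
contact_force: [0.5, 0.4, -0.1]
finger_gap: 0.524
gripper_force: 0.0
```

```bash
python3 -c "
from h import *
st()"
```

```text
t 7.17 cab xy mm -97.0 0.6 z 0.3808 F cab 0.6 0.3 -0.1 gap 0.524 gf 0.0 rot [-4.000e-04  6.627e-01  7.489e-01 -6.000e-04] j [-0.63  0.05  0.61  1.84 -0.03  1.26  0.11]
```

>>> {"fn": "move_arm", "kwargs": {"increments": [[0,25,-10,0,45],[0,24,0,0,45],[0,0,20,0,45],[0,0,25,0,45],[0,0,25,0,45],[0,0,0,0,45]]}}

```text
time_s: 7.67
ee_pos: [0.5148, -0.0056, 0.3168]
tool_rot: [-0.002, 0.662, 0.749, -0.003]
contact_force: [-0.6, 0.4, -0.2]
finger_gap: 0.524
gripper_force: 0.0
```

>>> {"fn": "move_arm", "kwargs": {"increments": [[0,0,0,0,10],[0,0,0,0,10],[0,0,0,0,10],[0,0,0,0,10],[0,0,0,0,10]], "grip_force": 25}}

```text
time_s: 8.08
ee_pos: [0.5167, -0.0062, 0.3231]
tool_rot: [0.001, 0.664, 0.748, 0.001]
contact_force: [-2.9, -1.0, 5.9]
finger_gap: 0.184
gripper_force: 28.3
```

```bash
python3 -c "
from h import *
st()"
```

```text
t 8.08 cab xy mm -47.6 0.1 z 0.3231 F cab -3.0 -0.6 5.9 gap 0.184 gf 28.256241381168365 rot [5.000e-04 6.637e-01 7.480e-01 8.000e-04] j [-0.58  0.23  0.62  1.81 -0.15  1.15  0.2 ]
```

>>> {"fn": "move_arm", "kwargs": {"increments": [[0,-8,0,0,10],[0,-14,0,0,10],[0,-14,0,0,10],[0,-14,0,0,10],[0,-14,0,0,10],[0,-12,0,0,10],[0,-8,0,0,10],[0,0,0,0,10],[0,0,0,0,10]]}}

```text
time_s: 8.83
ee_pos: [0.4331, -0.016, 0.323]
tool_rot: [0.0, 0.664, 0.748, 0.001]
contact_force: [-0.7, 0.0, 9.5]
finger_gap: 0.182
gripper_force: 28.8
```

```bash
python3 -c "
from h import *
st()"
```

```text
t 8.83 cab xy mm -131.8 0.4 z 0.323 F cab -0.7 0.1 9.5 gap 0.182 gf 28.814624547958374 rot [4.000e-04 6.637e-01 7.480e-01 1.300e-03] j [-0.64  0.01  0.61  2.   -0.01  1.12  0.1 ]
```

>>> {"fn": "move_arm", "kwargs": {"increments": [[0,0,0,0,50],[0,0,0,0,50],[0,0,0,0,50],[0,0,0,0,50],[0,0,-20,0,50],[0,0,-30,0,50],[0,0,-30,0,50],[20,0,0,0,50],[35,4,0,0,50],[35,4,0,0,50]]}}

```text
time_s: 9.67
ee_pos: [0.4303, 0.0745, 0.4023]
tool_rot: [0.0, 0.665, 0.747, 0.001]
contact_force: [1.2, 0.5, -0.2]
finger_gap: 0.585
gripper_force: 0.0
```

>>> {"fn": "move_arm", "kwargs": {"increments": [[35,4,0,0,50],[35,4,0,0,50],[35,4,0,0,50],[35,4,0,0,50],[35,3,0,0,50],[25,0,0,0,50],[15,0,0,0,50],[0,0,0,0,50],[0,0,0,0,50]]}}

```text
time_s: 10.42
ee_pos: [0.4237, 0.2901, 0.4012]
tool_rot: [0.0, 0.663, 0.748, -0.001]
contact_force: [-0.2, 0.3, -0.6]
finger_gap: 0.583
gripper_force: 0.0
```

```bash
python3 -c "
from h import *
st(); im=imaging.read_camera('top')[150:310,120:340,::-1]
im2=imaging.read_camera('side')[150:310,120:280,::-1]
cv2.imwrite('pics/c3.png',cv2.resize(np.hstack([im,im2]),None,fx=2.1,fy=2.1,interpolation=cv2.INTER_CUBIC))"
```

```text
t 10.42 cab xy mm -104.2 305.4 z 0.4012 F cab -0.1 0.3 -0.6 gap 0.583 gf 0.0 rot [ 2.000e-04  6.635e-01  7.482e-01 -7.000e-04] j [-0.94  0.14  0.31  1.69 -0.04  1.32 -0.5 ]
```

View pics/c3.png

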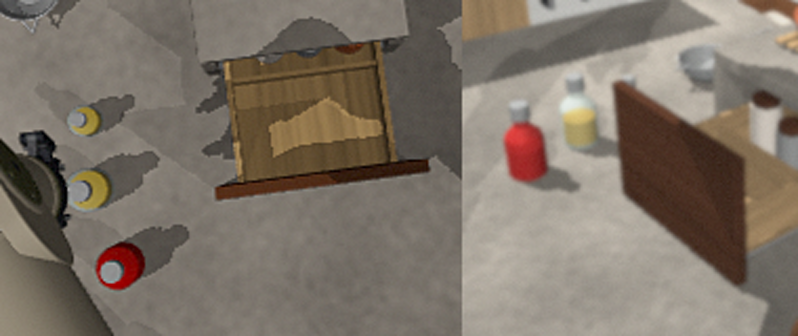

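>>> {"fn": "move_arm", "kwargs": {"increments": [[0,0,20,0,50],[0,0,30,0,50],[0,0,30,0,50],[0,0,30,0,50],[0,0,22,0,50],[0,0,14,0,50],[0,0,0,0,50],[0,0,0,0,50]]}}

```text
time_s: 11.18
ee_pos: [0.424, 0.2887, 0.2557]
tool_rot: [0.0, 0.665, 0.747, -0.001]
contact_force: [0.0, -0.2, 1.1]
finger_gap: 0.586
gripper_force: 0.0
```

>>> {"fn": "move_arm", "kwargs": {"increments": [[0,0,0,0,44],[0,0,0,0,38],[0,0,0,0,34],[0,0,0,0,30],[0,0,0,0,26],[0,0,0,0,22],[0,0,0,0,20],[0,0,0,0,20]], "grip_force": 30}}

```text
time_s: 11.85
ee_pos: [0.4237, 0.2904, 0.2566]
tool_rot: [-0.0, 0.664, 0.748, 0.001]
contact_force: [-2.4, -0.8, 5.7]
finger_gap: 0.318
gripper_force: 29.2
```

```bash
python3 -c "
from h import *
st()"
```

```text
t 11.85 cab xy mm -104.2 305.7 z 0.2566 F cab -2.5 -0.5 5.7 gap 0.318 gf 29.150991439819336 rot [-1.000e-04  6.637e-01  7.480e-01  6.000e-04] j [-0.92  0.28  0.3   1.88 -0.1   1.   -0.46]
```

>>> {"fn": "move_arm", "kwargs": {"increments": [[0,0,0,0,20],[0,0,-4,0,20],[0,0,-10,0,20],[0,0,-18,0,20],[0,0,-24,0,20],[0,0,-28,0,20],[0,0,-24,0,20],[0,0,-18,0,20],[0,0,-10,0,20],[0,0,-4,0,20]], "grip_force": 45}}

```text
time_s: 12.68
ee_pos: [0.4239, 0.2901, 0.3978]
tool_rot: [0.0, 0.664, 0.748, 0.001]
contact_force: [0.1, -0.8, -3.0]
finger_gap: 0.315
gripper_force: 44.5
```

```bash
python3 -c "
from h import *
st()"
```

```text
t 12.68 cab xy mm -104.0 305.4 z 0.3978 F cab -0.0 -0.8 -3.0 gap 0.315 gf 44.482378363609314 rot [1.000e-04 6.638e-01 7.479e-01 1.500e-03] j [-0.94  0.14  0.31  1.7  -0.05  1.31 -0.5 ]
```

>>> {"fn": "move_arm", "kwargs": {"increments": [[-4,1,0,0,20],[-8,2,0,0,20],[-12,2,0,0,20],[-16,2,0,0,20],[-20,3,0,0,20],[-22,3,0,0,20],[-22,3,0,0,20],[-22,3,0,0,20],[-22,3,0,0,20],[-22,3,0,0,20]]}}

```text
time_s: 13.52
ee_pos: [0.4686, 0.1216, 0.3945]
tool_rot: [-0.0, 0.664, 0.747, -0.001]
contact_force: [0.1, 0.0, -1.9]
finger_gap: 0.311
gripper_force: 44.5
```

>>> {"fn": "move_arm", "kwargs": {"increments": [[-22,3,0,0,20],[-22,3,0,0,20],[-22,3,0,0,20],[-20,3,0,0,20],[-16,2,0,0,20],[-14,2,0,0,20],[-10,2,0,0,20],[-6,1,0,0,20],[-3.5,0,0,0,20],[0,0,0,0,20]]}}

```text
time_s: 14.35
ee_pos: [0.5035, -0.0086, 0.3953]
tool_rot: [-0.0, 0.664, 0.748, -0.0]
contact_force: [-0.7, -0.5, -2.5]
finger_gap: 0.315
gripper_force: 44.5
```

```bash
python3 -c "
from h import *
st(); im=imaging.read_camera('top')[130:290,150:350,::-1]
im2=imaging.read_camera('side')[110:270,170:370,::-1]
cv2.imwrite('pics/c4.png',cv2.resize(np.hstack([im,im2]),None,fx=2,fy=2,interpolation=cv2.INTER_CUBIC))"
```

```text
t 14.35 cab xy mm -61.1 -0.8 z 0.3953 F cab -0.7 -0.4 -2.5 gap 0.315 gf 44.48231399059296 rot [-1.000e-04  6.642e-01  7.476e-01 -4.000e-04] j [-0.57  0.13  0.58  1.73 -0.07  1.3   0.14]
```

View pics/c4.png

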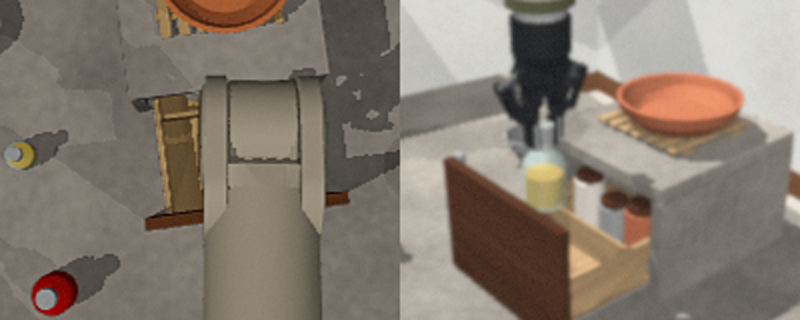

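>>> {"fn": "move_arm", "kwargs": {"increments": [[0,0,6,0,20],[0,0,14,0,20],[0,0,20,0,20],[0,0,20,0,20],[0,0,16,0,20],[0,0,12,0,20],[0,0,8,0,20],[0,0,4,0,20],[0,0,0,0,20],[0,0,0,0,20]]}}

```text
time_s: 15.28
ee_pos: [0.5038, -0.0078, 0.2961]
tool_rot: [0.0, 0.664, 0.748, 0.0]
contact_force: [0.0, 0.5, -2.5]
finger_gap: 0.311
gripper_force: 44.5
```

>>> {"fn": "move_arm", "kwargs": {"increments": [[0,0,2,0,20],[0,0,2,0,20],[0,0,2,0,20],[0,0,1,0,20],[0,0,0,0,20]]}}

```text
time_s: 15.7
ee_pos: [0.5035, -0.008, 0.2885]
tool_rot: [-0.0, 0.664, 0.748, -0.0]
contact_force: [-0.3, -0.5, -2.2]
finger_gap: 0.312
gripper_force: 44.5
```

>>> {"fn": "move_arm", "kwargs": {"increments": [[0,0,1,0,20],[0,0,1,0,20],[0,0,0,0,20]]}}

```text
time_s: 15.95
ee_pos: [0.5035, -0.008, 0.2865]
tool_rot: [-0.0, 0.664, 0.748, -0.0]
contact_force: [-0.0, 0.4, -2.0]
finger_gap: 0.312
gripper_force: 44.5
```

>>> {"fn": "move_arm", "kwargs": {"increments": [[0,0,1,0,20],[0,0,0,0,20]]}}

```text
time_s: 16.12
ee_pos: [0.5036, -0.008, 0.2855]
tool_rot: [-0.0, 0.664, 0.748, -0.0]
contact_force: [-0.6, -0.4, -1.9]
finger_gap: 0.307
gripper_force: 44.5
```

>>> {"fn": "move_arm", "kwargs": {"increments": [[0,0,0.7,0,20],[0,0,0,0,20]]}}

```text
time_s: 16.28
ee_pos: [0.5036, -0.008, 0.2849]
tool_rot: [-0.0, 0.664, 0.748, -0.0]
contact_force: [0.6, -0.6, -3.0]
finger_gap: 0.318
gripper_force: 44.5
```

>>> {"fn": "move_arm", "kwargs": {"increments": [[0,0,0.5,0,20],[0,0,0,0,20]]}}

```text
time_s: 16.45
ee_pos: [0.5037, -0.0081, 0.2847]
tool_rot: [0.0, 0.664, 0.748, 0.0]
contact_force: [-0.7, 1.1, -0.3]
finger_gap: 0.316
gripper_force: 44.7
```

>>> {"fn": "move_arm", "kwargs": {"increments": [[0,0,0.5,0,20],[0,0,0,0,20]]}}

```text
time_s: 16.62
ee_pos: [0.504, -0.008, 0.2846]
tool_rot: [0.0, 0.664, 0.748, 0.001]
contact_force: [-0.8, -0.9, 4.7]
finger_gap: 0.31
gripper_force: 45.1
```

>>> {"fn": "move_arm", "kwargs": {"increments": [[0,0,0,0,27],[0,0,0,0,29],[0,0,0,0,32],[0,0,0,0,38],[0,0,0,0,44],[0,0,0,0,50],[0,0,0,0,50]], "grip_force": 20}}

```text
time_s: 17.2
ee_pos: [0.5036, -0.008, 0.2839]
tool_rot: [-0.0, 0.664, 0.748, -0.0]
contact_force: [0.7, -0.6, 0.3]
finger_gap: 0.587
gripper_force: 0.0
```

>>> {"fn": "move_arm", "kwargs": {"increments": [[0,0,-6,0,50],[0,0,-15,0,50],[0,0,-25,0,50],[0,0,-25,0,50],[0,0,-20,0,50],[0,-20,0,0,50],[0,-25,0,0,50],[0,-25,0,0,50],[0,0,0,0,50]]}}

```text
time_s: 17.95
ee_pos: [0.431, -0.0175, 0.3752]
tool_rot: [-0.001, 0.664, 0.747, -0.0]
contact_force: [0.4, -0.7, -0.4]
finger_gap: 0.588
gripper_force: 0.0
```

```bash
python3 -c "
from h import *
st(); im=imaging.read_camera('top')[130:290,150:350,::-1]
im2=imaging.read_camera('side')[110:270,170:370,::-1]
cv2.imwrite('pics/c5.png',cv2.resize(np.hstack([im,im2]),None,fx=2,fy=2,interpolation=cv2.INTER_CUBIC))"
```

```text
t 17.95 cab xy mm -134.1 -0.8 z 0.3752 F cab 0.3 -0.7 -0.4 gap 0.588 gf 0.0 rot [-0.001   0.6643  0.7474 -0.    ] j [-0.61 -0.04  0.56  1.93  0.02  1.25  0.07]
```

View pics/c5.png

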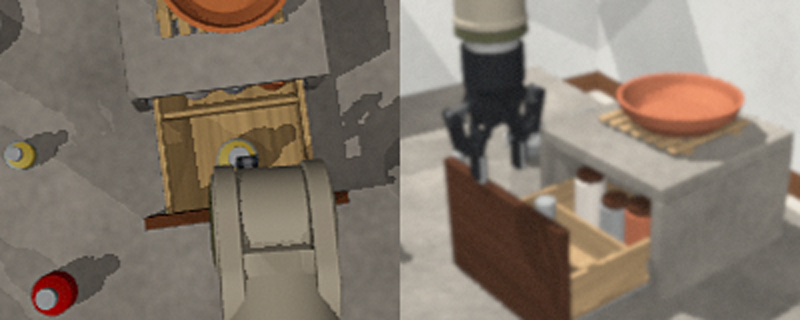

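>>> {"fn": "move_arm", "kwargs": {"increments": [[0,2,18,0,45],[0,0,20,0,45],[0,0,14,0,45],[0,0,0,0,40],[0,0,0,0,30],[0,0,0,0,20],[0,0,0,0,10],[0,0,0,0,10],[0,0,0,0,10]], "grip_force": 25}}

```text
time_s: 18.8
ee_pos: [0.4366, -0.0161, 0.324]
tool_rot: [0.001, 0.664, 0.748, 0.001]
contact_force: [-0.1, -1.2, 4.3]
finger_gap: 0.182
gripper_force: 27.0
```

```bash
python3 -c "
from h import *
st()"
```

```text
t 18.8 cab xy mm -128.4 -0.1 z 0.324 F cab -0.3 -1.1 4.3 gap 0.182 gf 27.022680044174194 rot [6.000e-04 6.639e-01 7.479e-01 7.000e-04] j [-0.6   0.02  0.57  1.99 -0.01  1.13  0.1 ]
```

>>> {"fn": "move_arm", "kwargs": {"increments": [[0,2,0,0,10],[0,4,0,0,10],[0,6,0,0,10],[0,8,0,0,10],[0,9,0,0,10],[0,9,0,0,10],[0,9,0,0,10],[0,9,0,0,10],[0,8,0,0,10],[0,6,0,0,10]]}}

```text
time_s: 19.63
ee_pos: [0.5064, -0.008, 0.324]
tool_rot: [0.0, 0.664, 0.748, 0.0]
contact_force: [-2.7, -1.1, 7.6]
finger_gap: 0.182
gripper_force: 27.5
```

>>> {"fn": "move_arm", "kwargs": {"increments": [[0,4,0,0,10],[0,2,0,0,10],[0,0,0,0,10],[0,0,0,0,20],[0,0,0,0,30],[0,0,0,0,45],[0,0,0,0,45],[0,0,0,0,45]]}}

```text
time_s: 20.3
ee_pos: [0.5114, -0.0069, 0.3228]
tool_rot: [-0.0, 0.664, 0.748, -0.0]
contact_force: [0.2, -1.0, 0.7]
finger_gap: 0.527
gripper_force: 0.0
```

```bash
python3 -c "
from h import *
st()"
```

```text
t 20.3 cab xy mm -53.0 -0.0 z 0.3228 F cab 0.1 -1.0 0.7 gap 0.527 gf 0.0 rot [-2.000e-04  6.637e-01  7.480e-01 -1.000e-04] j [-0.56  0.22  0.58  1.82 -0.13  1.15  0.19]
```

>>> {"fn": "move_arm", "kwargs": {"increments": [[0,0,-20,0,45],[0,0,-25,0,45],[0,0,-15,0,45],[0,-25,0,0,20],[0,-25,0,-0.12,0],[0,0,0,-0.12,0],[0,0,0,-0.12,0],[0,0,0,-0.12,0],[0,0,0,-0.12,0],[0,0,0,-0.12,0]], "grip_force": 20}}

```text
time_s: 21.13
ee_pos: [0.4617, -0.013, 0.383]
tool_rot: [-0.0, 0.355, 0.935, 0.0]
contact_force: [0.8, -0.4, 0.1]
finger_gap: 0.003
gripper_force: 0.0
```

>>> {"fn": "move_arm", "kwargs": {"increments": [[0,0,0,-0.12,0],[0,0,0,-0.12,0],[0,0,0,-0.12,0],[0,0,0,-0.12,0],[0,0,0,-0.12,0],[0,0,0,-0.12,0],[0,0,0,-0.12,0],[0,0,0,-0.011,0],[0,0,0,0,0]]}}

```text
time_s: 21.88
ee_pos: [0.4618, -0.013, 0.383]
tool_rot: [-0.0, -0.058, 0.998, 0.0]
contact_force: [-0.2, 0.2, -0.5]
finger_gap: -0.002
gripper_force: 0.0
```

```bash
python3 -c "
from h import *
st()"
```

```text
t 21.88 cab xy mm -102.9 -0.0 z 0.383 F cab -0.1 0.2 -0.5 gap -0.002 gf 0.0 rot [-0.     -0.0582  0.9983  0.    ] j [-0.57  0.03  0.55  1.85 -0.02  1.27  1.67]
```

>>> {"fn": "move_arm", "kwargs": {"increments": [[0,0,25,0,0],[0,0,30,0,0],[0,0,22,0,0],[0,0,10,0,0],[-8,0,0,0,0],[-6,0,0,0,0],[-4,0,0,0,0],[-4,0,0,0,0],[-4,0,0,0,0],[-5,0,0,0,0]]}}

```text
time_s: 22.72
ee_pos: [0.4931, -0.0093, 0.2966]
tool_rot: [0.0, -0.059, 0.998, 0.0]
contact_force: [-2.3, -1.1, 0.9]
finger_gap: -0.002
gripper_force: 0.0
```

>>> {"fn": "move_arm", "kwargs": {"increments": [[-6,0,0,0,0],[-6,0,0,0,0],[-6,0,0,0,0],[-6,0,0,0,0],[-6,0,0,0,0],[-6,0,0,0,0],[-6,0,0,0,0],[-5,0,0,0,0],[-3,0,0,0,0],[0,0,0,0,0]]}}

```text
time_s: 23.55
ee_pos: [0.5419, -0.0037, 0.2953]
tool_rot: [-0.002, -0.059, 0.998, -0.0]
contact_force: [-7.3, -1.7, 2.5]
finger_gap: -0.002
gripper_force: 0.0
```

```bash
python3 -c "
from h import *
st()"
```

```text
t 23.55 cab xy mm -22.3 -0.5 z 0.2953 F cab -7.5 -0.8 2.5 gap -0.002 gf 0.0 rot [-2.000e-03 -5.920e-02  9.982e-01 -1.000e-04] j [-0.5   0.31  0.54  1.77 -0.18  1.11  1.79]
```

>>> {"fn": "move_arm", "kwargs": {"increments": [[-2,0,0,0,0],[-2,0,0,0,0],[-2,0,0,0,0],[-1.5,0,0,0,0],[-1,0,0,0,0],[-1,0,0,0,0],[-1,0,0,0,0],[-1,0,0,0,0],[0,0,0,0,0]]}}

```text
time_s: 24.3
ee_pos: [0.5527, -0.0027, 0.2952]
tool_rot: [-0.003, -0.059, 0.998, -0.0]
contact_force: [-10.2, -2.4, 3.2]
finger_gap: -0.001
gripper_force: 0.0
```

>>> {"fn": "move_arm", "kwargs": {"increments": [[-1,0,0,0,0],[-0.5,0,0,0,0],[-0.5,0,0,0,0],[0,0,0,0,0]]}}

```text
time_s: 24.63
ee_pos: [0.5545, -0.0025, 0.2952]
tool_rot: [-0.003, -0.059, 0.998, -0.0]
contact_force: [-9.7, -2.4, 4.2]
finger_gap: 0.001
gripper_force: 0.0
```

>>> {"fn": "move_arm", "kwargs": {"increments": [[-0.5,0,0,0,0],[-0.5,0,0,0,0],[-0.5,0,0,0,0]]}}

```text
time_s: 24.88
ee_pos: [0.5559, -0.0023, 0.2952]
tool_rot: [-0.003, -0.059, 0.998, -0.0]
contact_force: [-11.7, -1.0, 3.7]
finger_gap: 0.001
gripper_force: 0.0
```

>>> {"fn": "move_arm", "kwargs": {"increments": [[-0.5,0,0,0,0],[-0.5,0,0,0,0]]}}

```text
time_s: 25.05
ee_pos: [0.5569, -0.0022, 0.2952]
tool_rot: [-0.003, -0.059, 0.998, -0.0]
contact_force: [-12.3, -3.0, 4.2]
finger_gap: -0.003
gripper_force: 0.0
```

>>> {"fn": "move_arm", "kwargs": {"increments": [[-0.5,0,0,0,0],[-0.5,0,0,0,0]]}}

```text
time_s: 25.22
ee_pos: [0.5579, -0.0021, 0.2952]
tool_rot: [-0.003, -0.059, 0.998, -0.0]
contact_force: [-13.2, -1.4, 4.7]
finger_gap: 0.001
gripper_force: 0.0
```

>>> {"fn": "move_arm", "kwargs": {"increments": [[-0.5,0,0,0,0],[-0.5,0,0,0,0]]}}

```text
time_s: 25.38
ee_pos: [0.5588, -0.002, 0.2952]
tool_rot: [-0.003, -0.059, 0.998, 0.0]
contact_force: [-13.3, -1.7, 4.4]
finger_gap: 0.0
gripper_force: 0.0
```

>>> {"fn": "move_arm", "kwargs": {"increments": [[-0.5,0,0,0,0]]}}

```text
time_s: 25.47
ee_pos: [0.5593, -0.0019, 0.2952]
tool_rot: [-0.003, -0.059, 0.998, -0.0]
contact_force: [-11.4, -2.1, 5.3]
finger_gap: 0.001
gripper_force: 0.0
```

>>> {"fn": "move_arm", "kwargs": {"increments": [[-0.4,0,0,0,0]]}}

```text
time_s: 25.55
ee_pos: [0.5597, -0.0019, 0.2952]
tool_rot: [-0.003, -0.059, 0.998, -0.0]
contact_force: [-12.4, -2.6, 4.3]
finger_gap: -0.001
gripper_force: 0.0
```

>>> {"fn": "move_arm", "kwargs": {"increments": [[-0.4,0,0,0,0]]}}

```text
time_s: 25.63
ee_pos: [0.5601, -0.0018, 0.2952]
tool_rot: [-0.003, -0.059, 0.998, 0.0]
contact_force: [-13.2, -1.7, 5.1]
finger_gap: 0.002
gripper_force: 0.0
```

>>> {"fn": "move_arm", "kwargs": {"increments": [[-0.4,0,0,0,0]]}}

```text
time_s: 25.72
ee_pos: [0.5604, -0.0018, 0.2952]
tool_rot: [-0.003, -0.059, 0.998, 0.0]
contact_force: [-16.0, -2.5, 7.4]
finger_gap: -0.001
gripper_force: 0.0
```

>>> {"fn": "move_arm", "kwargs": {"increments": [[-0.3,0,0,0,0]]}}

```text
time_s: 25.8
ee_pos: [0.5605, -0.0018, 0.2952]
tool_rot: [-0.003, -0.059, 0.998, 0.0]
contact_force: [-16.4, -1.9, 6.8]
finger_gap: -0.0
gripper_force: 0.0
```

Stop felt at the same depth as before; backing off gently.

>>> {"fn": "move_arm", "kwargs": {"increments": [[2,0,0,0,0],[3,0,0,0,0],[4,0,0,0,0],[5,0,0,0,0],[8,0,0,0,0],[0,0,0,0,0]]}}

```text
time_s: 26.3
ee_pos: [0.5396, -0.0038, 0.2961]
tool_rot: [-0.0, -0.059, 0.998, 0.0]
contact_force: [0.5, -1.0, -0.1]
finger_gap: -0.002
gripper_force: 0.0
```

>>> {"fn": "move_arm", "kwargs": {"increments": [[20,0,0,0,0],[30,0,0,0,0],[20,0,0,0,0],[0,0,-30,0,0],[0,0,-35,0,0],[0,0,-35,0,0],[0,30,0,0,0],[0,35,0,0,0],[0,35,0,0,0],[0,35,0,0,0]]}}

```text
time_s: 27.13
ee_pos: [0.4546, 0.1236, 0.3969]
tool_rot: [0.001, -0.059, 0.998, 0.001]
contact_force: [0.7, 0.7, -0.4]
finger_gap: -0.002
gripper_force: 0.0
```

```bash
python3 -c "
from h import *
st(); im=imaging.read_camera('top')[90:290,100:410,::-1]
im2=imaging.read_camera('side')[110:310,120:370,::-1]
cv2.imwrite('pics/c6.png',cv2.resize(np.hstack([im,im2]),None,fx=1.4,fy=1.4,interpolation=cv2.INTER_CUBIC))"
```

```text
t 27.13 cab xy mm -93.7 136.4 z 0.3969 F cab 0.8 0.6 -0.4 gap -0.002 gf 0.0 rot [ 1.000e-03 -5.920e-02  9.982e-01  6.000e-04] j [-0.74  0.04  0.42  1.8  -0.02  1.3   1.38]
```

View pics/c6.png

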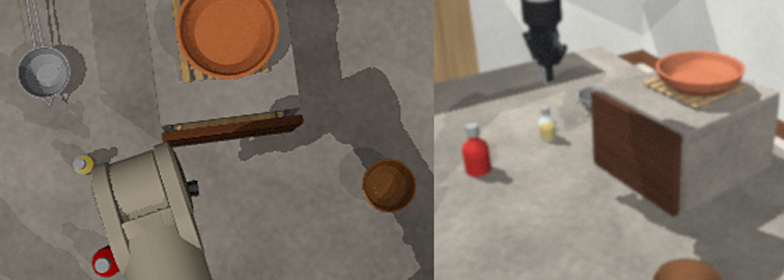

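The drawer is latched shut, with the front's left corner at (163,142) and the usual 12 mm gap behind it. The bowl, sieve, tagine and decoy cruets are where they were, and the arm is clear.

```bash
python3 -c "
from h import *
print(ticket.job_done())"
```

```text
the job is handed in; nothing more can be done
None
```

The cruet was set down upright in the drawer's front bay, the drawer is latched shut, the bowl, sieve and tagine dish were not touched, and the job was handed in at about 27 s.

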